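Pin the winch shaft

TASK

Lock the winch of this half-built robot: take the middle-length pin of the three in the white rack and stand it in the hole on top of the winch's bearing block, then push the crank slowly round until the shaft's hidden cross-hole comes under the pin and lets it through. Finish with the pin fully home, its head down on the block and nothing holding it; leave the other two pins in the rack and do not knock the other things on the bench about.

Things in the scene. Friction and masses are not known exactly. Their poses are not given: they have to be found in the camera images.
- lock_pin: Plain steel pin, the middle-length one of three in the rack: round shank 16 mm in diameter and 90 mm long with a tapered tip (last 4 mm, to 11 mm), under a round head 28 mm in diameter and 22 mm high (112 mm overall, about 0.17 kg). Origin at the centre of the tip, z axis along the pin towards the head. It starts upright in the rack, its tip 10 mm above the bench, so its head spans 100 to 122 mm above the bench.
- short_pin: Steel pin like the lock pin, but its shank is only 60 mm long (82 mm overall). Origin at the tip, z up. Stays in the rack.
- long_pin: Steel pin like the lock pin, but its shank is 125 mm long (147 mm overall). Origin at the tip, z up. Stays in the rack.
- rack: White plastic block 200 x 60 x 45 mm (x, y, z) fixed to the bench, with three 18 mm holes, 35 mm deep, in a row along its x axis at -62, 0 and +62 mm; which pin stands in which hole varies. Origin at the centre of its underside.
- guide (a point): Centre of the mouth of the guide hole in the top of the winch's dark steel bearing block (100 mm in x, 56 mm in y; its top 115 mm above the bench). The hole is vertical, 18 mm in diameter with a 2 mm chamfer, and opens 30 mm below onto the shaft, which runs level along this point's y. A pin stood in it rests on the shaft, head about 60 mm above the block; fully home its tip is 90 mm below here. z up.
- bore (a point): Middle of the shaft inside the block, 55 mm below the guide: a hollow bushing 50 mm in diameter with a cross-hole right through it (20 mm, countersunk; 28 mm in the far wall), out of sight. It starts 0.55 to 0.8 rad out of line. Within about 0.1 rad of line the pin sinks by its own weight and stops the shaft turning; the stopped shaft may pinch it, and then a press of about 10 N on its head sends it home. Axes as the guide's.
- axis (a point): Point on the shaft's axis of rotation, 60 mm above the bench, outside the block in the plane in which the middle of the crank's handle swings: 85 mm from the guide hole along the guide's +y. Its y axis lies along the shaft.
- handle (a point): Middle of the crank's handle, a black bar 22 mm thick, 60 mm long, parallel to the shaft, 118 mm from its axis. It starts leaning to the guide's -x, 0.2 to 0.95 rad from upright, clamped on at a new angle each time: the hole lines up from 0.15 rad short of upright to 0.35 past it, going +x. Friction holds it where left; 1 to 4 N turns it if pushed along its arc (pushed straight while leaning far, it binds).
- meter: Grey hand-held meter 130 x 75 x 38 mm lying on the bench; a bystander. Origin under its centre.
- spanner: Steel spanner 160 mm long lying on the bench; a bystander.
- driver: Screwdriver 180 mm long lying on the bench; a bystander.
- bolt_jar: Clear jar 60 mm in diameter, 80 mm high; a bystander. Origin under its centre.
- bracket: Blue plastic angle bracket 90 x 30 x 46 mm lying near the rack; a bystander. Origin under the middle of its long leg.
- wheel: Black rubber wheel 90 mm in diameter, 30 mm high, lying flat; a bystander. Origin under its centre.

How it is judged:
On the way:
1. the lock pin's tip is in the guide hole of the bearing block (horizontal distance between lock_pin and guide below 0.006 m and z of lock_pin in the frame of guide below -0.006 m and angle between lock_pin's own z axis and vertical below 0.2 rad), for 0.05 s.
At the end, for the whole second after the job is handed in: The lock pin is through the guide hole and the shaft, fully home: its tip at least 86 mm below the block's top (head within 4 mm of the block), within 6 mm of the guide's axis and 0.1 rad of upright, at rest and released; the short and long pins are within 30 mm of where they started, in the rack (horizontal distance between lock_pin and guide below 0.006 m and z of lock_pin in the frame of guide below -0.086 m and angle between lock_pin's own z axis and vertical below 0.1 rad and linear speed of lock_pin below 0.02 m/s and distance of each of short_pin, long_pin from where it was at the start of the episode below 0.03 m); the robot touches nothing.
It fails at once if a short or long pin is lifted out of, or knocked about in, the rack (moved over 30 mm) (distance of any of short_pin, long_pin from where it was at the start of the episode above 0.03 m).
It fails at once if another thing on the bench is knocked more than 60 mm from its place (distance of any of meter, spanner, driver, bolt_jar, bracket, wheel from where it was at the start of the episode above 0.06 m).
It also fails if it takes over 64 s, if anything falls off the work surface, if the arm or the gripper's body presses on something with over 40 N, if the wrist force passes 120 N, or if a joint passes its speed limit or range.

ROBOT

A 6-joint arm with a two-finger parallel gripper is mounted at the origin on the work surface. World frame = base frame: x ahead of the robot, y to its left, z up, the work surface at z = 0. Lengths are in m, angles in rad, forces in N, time in s.
With the tool pointing down it reaches from about 0.275 to 0.725 m from the base axis. Payload 5.6 kg.
Tool frame: the origin (TCP) lies at the very end of the fingers, on their centre line; the grasp point (between the pads) lies 19 mm behind it; z points along the fingers, y is the direction in which the jaws open and shut (so a half turn about z gives the same grasp; the last joint's range is limited). The gripper opens to 85 mm and grips with 20 to 120 N. Pads are 22 mm wide; open, the fingers measure 114 mm over their backs; the gripper's body (76 mm by 85 mm) begins 54 mm behind the grasp point. The pads swing forward as they close: fully open they stand 13 mm farther back than shut.
Start: joints at [1.463, 0.255, 0.108, 0, -1.424, -0.285], TCP at [0.211, 0.508, 0.231] pointing down, gripper open.
Joint ranges: [-2.95, 2.95], [-1.21, 1.97], [-1.09, 1.5], [-2.87, 1.71], [-2.94, -0.07], [-3.05, 3.05]. Speed limits (rad/s): [2.57, 2.57, 3.14, 3.14, 3.14, 3.14].

INTERFACE

Orientations are given as a unit quaternion [x, y, z, w].
In Python, from station import * gives the robot as it stands.
- The arm moves only by the tool move_arm, never from a script. Its argument "series" is a list of rows, each a list of 6 numbers: the shift along the tool's x, y, z in mm, then the turn, a rotation vector about the tool's x, y, z in rad. In form: [[tx, ty, tz, ax, ay, az], ...]. A call has 1 to 20 rows; each row is the pose to reach, as a shift and turn from the pose commanded when the call began, along the tool's axes at that moment; what a row does not reach only later rows make up. A row lasts 1/8 s, in which the tool goes at most 62.5 mm and 10.7 degrees, less where a joint would pass 70% of its speed; a pose out of reach is approached as far as the arm can. A call with a gripper value outside its range is refused whole. "grip" is the closure, from -1 (fully open) to 1 (shut), set as the call begins (left out, the last holds). The fingers move at their own pace and stop on an object; "newtons" is the grip in N (left out, the last holds). Time passes only in rows, so rows that repeat a pose let the fingers close. It gives the time, the measured TCP pose, the force and the opening at its end, in the units of the state.
- sense(): the state, without advancing time (a new reading comes with each control period).
- snapshot(name): name is "scene" or "top"; returns a dict with "img" (400x640x3 uint8, blue, green, red), "z_map" (400x640 float32, m along the optical axis (not along the pixel's ray), 0 where there is no reading), "fov_y" (degrees; the focal length in pixels is half the picture's height over the tangent of half this angle, whatever the lens; pixels are square), "cx", "cy" (the principal point, pixels), "extrinsics" (4x4, takes a point from camera to world coordinates). Camera axes: x right, y down, z forward; pixel columns grow to the right and rows downward; lengths in m; the calibration is good to about 2 mm. A picture is of the moment at which its call begins.
- hand_in(): hands the job in, once; it reports no verdict.
The state is a dict: "clock": time; "qpos": joint angles; "joint_velocities": joint speeds; "joint_efforts": joint torques, N m; "ee_pos": TCP position; "tcp_rot": TCP orientation; "force": force on the tool from outside, world axes, zero at the start; "moment": the same for the moment, N m; "width": finger opening in m.
Only numpy, scipy, OpenCV 4.12 (cv2) and the standard library are available. Lean on these libraries where they do the work, as an engineer would, in place of code of your own. Each camera call takes 0.05 s, during which the arm holds its last target.

## Working session

There is one attempt and no reset: what is moved stays moved. The work goes in short steps, Python scripts to look and compute and a tool call to move; the robot and the scene stay as the last step left them, time stands still between calls to the robot, and variables do not carry over. Pictures are saved under pics/ and viewed, and the job is handed in when it is done.

Besides the shell and the picture viewer there is one more tool, called after "Request:" by a JSON object that holds its "op" and its "data", one argument or row to a line. move_arm: Moves the arm, as the interface text tells. Its arguments: {"type":"object","properties":{"series":{"type":"array"},"grip":{"type":"number"},"newtons":{"type":"number"}},"required":["series"]}

```bash
ls; mkdir -p pics; python3 - <<'E'
from station import *
import cv2,pickle
print(sense())
for n in("scene","top"):
    s=snapshot(n); cv2.imwrite(f"pics/{n}0.png",s["img"]); pickle.dump(s,open(f"{n}0.pkl","wb"))
    print(n,s["fov_y"],s["cx"],s["cy"],s["extrinsics"])
E
```

```text
pics
{'clock': 0.0, 'qpos': array([ 1.46262271e+00,  2.55731924e-01,  1.06994396e-01, -5.05309402e-04,
       -1.42392156e+00, -2.84609653e-01]), 'joint_velocities': array([ 3.52599446e-04,  3.14516403e-04,  1.35701627e-04, -2.35919642e-05,
       -9.85951445e-04,  1.27334827e-03]), 'joint_efforts': array([-2.19022882e-04, -3.86624765e+01,  2.37929499e+01,  5.36469921e+00,
       -6.16252582e-03, -6.60674928e-06]), 'ee_pos': array([0.2102573 , 0.50766902, 0.23039509]), 'tcp_rot': array([ 9.80769350e-01, -1.95168009e-01, -1.66870197e-04,  9.49774613e-04]), 'force': array([0.27208934, 0.13559791, 0.74569819]), 'moment': array([ 0.01342602,  0.04800316, -0.03101433]), 'width': 0.08517019187183579}
scene 47.81140841376752 324.62554553987025 202.933985989302 [[-0.56499351  0.46063408 -0.6845426   1.39884276]
 [ 0.82481283  0.33702583 -0.4539795   0.58960966]
 [ 0.02159011 -0.82111499 -0.57035431  0.895309  ]
 [ 0.          0.          0.          1.        ]]
top 57.05205666367159 319.7538791968662 198.52963093067382 [[ 0.0096732  -0.98319995  0.1822753   0.2695376 ]
 [-0.99992335 -0.00810213  0.00936192 -0.02284875]
 [-0.00772782 -0.18235188 -0.98320297  1.2458429 ]
 [ 0.          0.          0.          1.        ]]
```

View pics/scene0.png

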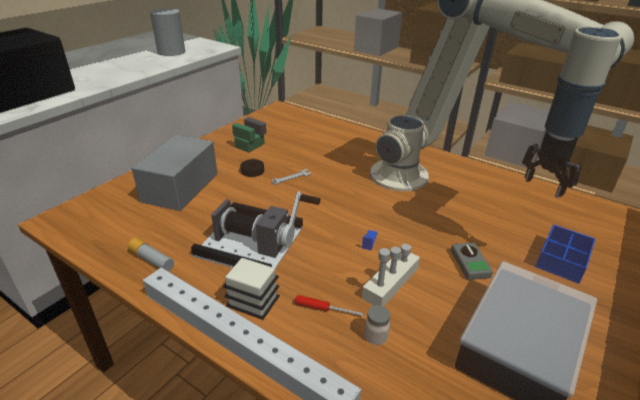

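View pics/top0.png

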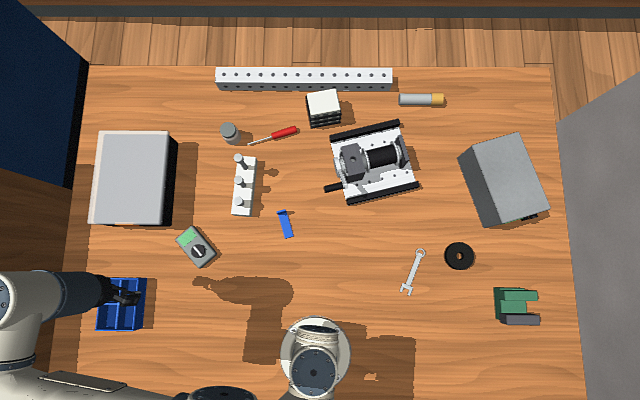

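```bash
python3 - <<'E'
import cv2
a=cv2.imread("pics/top0.png");b=cv2.imread("pics/scene0.png")
def c(im,x,y,w,h,f,n): cv2.imwrite(n,cv2.resize(im[y:y+h,x:x+w],None,fx=f,fy=f,interpolation=cv2.INTER_CUBIC))
c(a,310,110,120,100,6,"pics/tw.png")
c(a,220,140,80,80,7,"pics/tr.png")
c(b,190,180,140,100,5.5,"pics/sw.png")
c(b,350,220,80,90,6,"pics/sr.png")
E
```

```text
(no output)
```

View pics/tw.png

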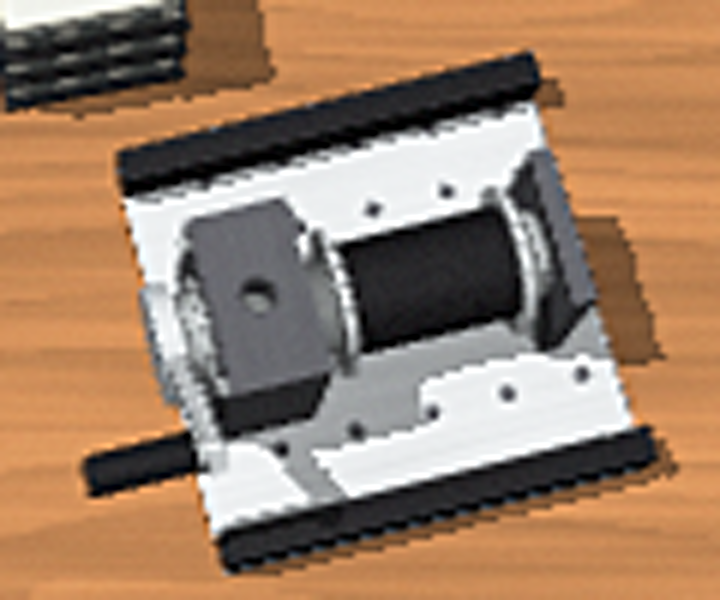

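View pics/tr.png

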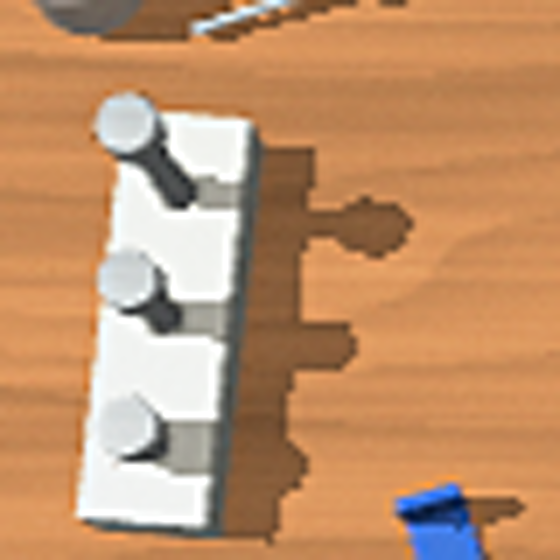

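View pics/sw.png

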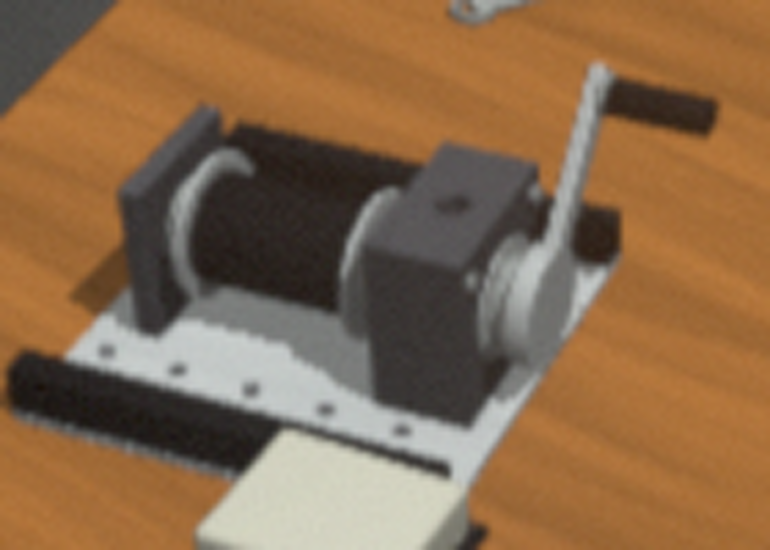

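View pics/sr.png

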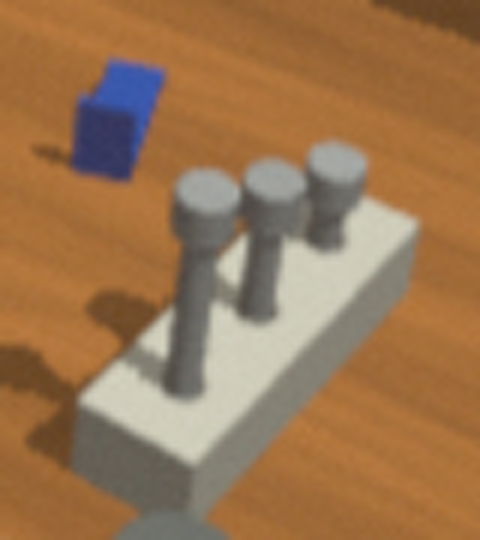

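```bash
cat > h.py <<'E'
import numpy as np,pickle,cv2
def ray(s,u,v):
    f=200/np.tan(np.radians(s["fov_y"])/2);E=s["extrinsics"]
    d=E[:3,:3]@np.array([(u-s["cx"])/f,(v-s["cy"])/f,1]);return E[:3,3],d
def pl(s,u,v,z):
    o,d=ray(s,u,v);return o+d*(z-o[2])/d[2]
def tri(p):
    A=np.zeros((3,3));b=np.zeros(3)
    for s,u,v in p:
        o,d=ray(s,u,v);d=d/np.linalg.norm(d);P=np.eye(3)-np.outer(d,d);A+=P;b+=P@o
    x=np.linalg.solve(A,b);r=[np.linalg.norm((np.eye(3)-np.outer(d/np.linalg.norm(d),d/np.linalg.norm(d)))@(x-o)) for o,d in (ray(s,u,v) for s,u,v in p)]
    return x,np.array(r)
def uc(s,x):
    E=np.linalg.inv(s["extrinsics"]);c=E[:3,:3]@x+E[:3,3];f=200/np.tan(np.radians(s["fov_y"])/2)
    return c[:2]/c[2]*f+[s["cx"],s["cy"]]
def L(n): return pickle.load(open(n,"rb"))
def crop(x,y,f,u,v): return (u+.5)/f-.5+x,(v+.5)/f-.5+y
E
python3 - <<'E'
from h import *
np.set_printoptions(precision=4,suppress=True)
T=L("top0.pkl");S=L("scene0.pkl")
tw=lambda u,v:crop(310,110,6,u,v); tr=lambda u,v:crop(220,140,7,u,v)
sw=lambda u,v:crop(190,180,5.5,u,v); sr=lambda u,v:crop(350,220,6,u,v)
for n,t,s,z in [("hole",tw(259,294),sw(453,204),.115),("mid",tr(128,278),sr(273,183),.122),("long",tr(126,124),sr(207,193),.157),("short",tr(128,427),sr(337,160),.092),
  ("c1",tw(284,198),sw(368,250),.115),("c2",tw(330,370),sw(447,143),.115),("c3",tw(228,395),sw(540,161),.115),("c4",tw(184,222),sw(465,272),.115)]:
    print(n,pl(T,*t,z),pl(S,*s,z),*tri([(T,*t),(S,*s)]))
for n,t,s in [("hEnd",tw(88,475),sw(712,117)),("hIn",tw(200,450),sw(610,97))]:
    print(n,*tri([(T,*t),(S,*s)]))
E
```

```text
hole [ 0.6096 -0.116   0.115 ] [ 0.6098 -0.1151  0.115 ] [ 0.6095 -0.1158  0.1146] [0.0003 0.0003]
mid [0.5373 0.2458 0.122 ] [0.5404 0.2461 0.122 ] [0.538  0.2457 0.1201] [0.0006 0.0006]
long [0.5985 0.2418 0.157 ] [0.6011 0.2422 0.157 ] [0.5991 0.2418 0.1554] [0.0004 0.0004]
short [0.4747 0.2495 0.092 ] [0.4753 0.2494 0.092 ] [0.4748 0.2494 0.0917] [0.0002 0.0002]
c1 [ 0.663  -0.1297  0.115 ] [ 0.6658 -0.1248  0.115 ] [ 0.6633 -0.1289  0.1119] [0.0013 0.0013]
c2 [ 0.5682 -0.1532  0.115 ] [ 0.5689 -0.1536  0.115 ] [ 0.5685 -0.1535  0.1147] [0.0003 0.0003]
c3 [ 0.5542 -0.0993  0.115 ] [ 0.5524 -0.1024  0.115 ] [ 0.5542 -0.0999  0.1169] [0.0008 0.0008]
c4 [ 0.6492 -0.0762  0.115 ] [ 0.6508 -0.0731  0.115 ] [ 0.6493 -0.0755  0.1132] [0.0009 0.0009]
hEnd [ 0.5031 -0.0251  0.148 ] [0.0008 0.0008]
hIn [ 0.5171 -0.0822  0.1457] [0.0007 0.0007]
```

```bash
cat >> h.py <<'E'
from scipy.spatial.transform import Rotation as R
np.set_printoptions(precision=4,suppress=True)
def go(st,pos,yaw):
    Rc=R.from_quat(st["tcp_rot"]);Rt=R.from_euler('z',yaw)*R.from_euler('x',np.pi)
    return Rc.inv().apply(np.array(pos)-st["ee_pos"])*1000,(Rc.inv()*Rt).as_rotvec()
E
python3 - <<'E'
from h import *
from station import sense
s=sense()
for z in(.2,.094): print(*go(s,[.538,.2457,z],-.06))
E
```

```text
[403.0366 116.5695  30.7119] [ 0.0017  0.0002 -0.3329]
[403.0295 116.3901 136.7117] [ 0.0017  0.0002 -0.3329]
```

Request:
{"op": "move_arm", "data": {
  "series": [
    [50, 14, 4, 0, 0, -0.05],
    [100, 29, 8, 0, 0, -0.1],
    [150, 43, 12, 0, 0, -0.15],
    [200, 58, 16, 0, 0, -0.2],
    [250, 72, 20, 0, 0, -0.25],
    [300, 87, 24, 0, 0, -0.29],
    [350, 101, 28, 0, 0, -0.333],
    [403, 116.5, 30.7, 0.002, 0, -0.333],
    [403, 116.5, 30.7, 0.002, 0, -0.333],
    [403, 116.5, 30.7, 0.002, 0, -0.333]
  ],
  "grip": -1
}}

```text
clock: 1.35
ee_pos: [0.538, 0.2461, 0.2]
tcp_rot: [1.0, -0.03, -0.0, -0.001]
force: [-0.2, 0.8, 0.1]
width: 0.0852
```

```bash
python3 - <<'E'
from h import *
from station import *
s=sense();print(s["clock"],s["ee_pos"],s["force"],*go(s,[.538,.2457,.094],-.06))
a=snapshot("scene");cv2.imwrite("pics/s1.png",cv2.resize(a["img"][150:310,330:490],None,fx=3.5,fy=3.5))
E
```

```text
1.35 [0.538  0.2461 0.2   ] [-0.1899  0.7696  0.1172] [  0.1265   0.5225 106.0346] [-0.0015  0.0007 -0.0006]
```

View pics/s1.png

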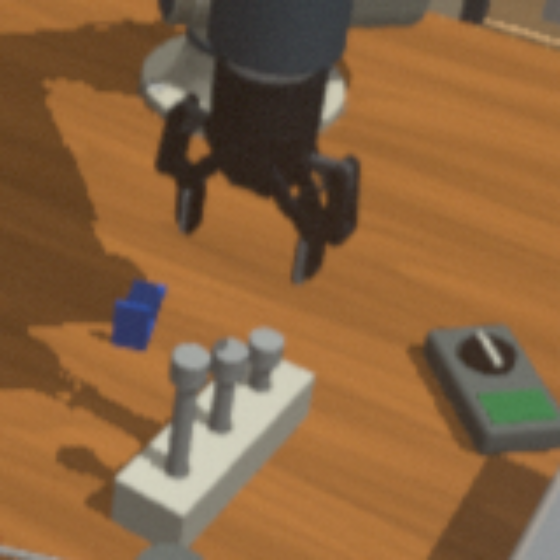

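The open hand is above the middle pin (head at about (230,350) in the crop), with its jaws across the row. I'll descend and grip the head.

Request:
{"op": "move_arm", "data": {
  "series": [
    [0, 0.5, 30, 0, 0, 0],
    [0, 0.5, 60, 0, 0, 0],
    [0, 0.5, 85, 0, 0, 0],
    [0, 0.5, 100, 0, 0, 0],
    [0, 0.5, 107, 0, 0, 0],
    [0, 0.5, 107, 0, 0, 0]
  ]
}}

```text
clock: 2.15
ee_pos: [0.5382, 0.2463, 0.0939]
tcp_rot: [1.0, -0.03, 0.0, -0.001]
force: [-0.6, 0.1, -0.5]
width: 0.0852
```

Request:
{"op": "move_arm", "data": {
  "series": [
    [0, 0, 0, 0, 0, 0],
    [0, 0, 0, 0, 0, 0],
    [0, 0, 0, 0, 0, 0],
    [0, 0, 0, 0, 0, 0],
    [0, 0, 0, 0, 0, 0],
    [0, 0, 0, 0, 0, 0],
    [0, 0, 0, 0, 0, 0],
    [0, 0, 0, 0, 0, 0]
  ],
  "grip": 1,
  "newtons": 50
}}

```text
clock: 3.15
ee_pos: [0.5386, 0.246, 0.0941]
tcp_rot: [1.0, -0.03, 0.001, -0.001]
force: [-0.7, -0.5, 5.0]
width: 0.0262
```

Request:
{"op": "move_arm", "data": {
  "series": [
    [0, 0, -5, 0, 0, 0],
    [0, 0, -15, 0, 0, 0],
    [0, 0, -30, 0, 0, 0],
    [0, 0, -60, 0, 0, 0],
    [0, 0, -95, 0, 0, 0],
    [0, 0, -130, 0, 0, 0],
    [0, 0, -150, 0, 0, 0],
    [0, 0, -156, 0, 0, 0],
    [0, 0, -156, 0, 0, 0]
  ]
}}

```text
clock: 4.28
ee_pos: [0.5379, 0.2457, 0.2495]
tcp_rot: [1.0, -0.03, -0.0, -0.001]
force: [0.4, 0.0, -3.3]
width: 0.0262
```

```bash
python3 - <<'E'
from h import *
from station import *
s=sense();print(s["clock"],s["ee_pos"],s["force"],s["width"])
a=snapshot("scene");pickle.dump(a,open("s2.pkl","wb"));cv2.imwrite("pics/s2.png",cv2.resize(a["img"][150:310,330:490],None,fx=3.5,fy=3.5,interpolation=2))
print(uc(a,s["ee_pos"]),uc(a,s["ee_pos"]+[0,0,.019]))
E
```

```text
4.275 [0.5379 0.2457 0.2495] [ 0.4284  0.0309 -3.3082] 0.026170087928638223
[401.1064 210.1568] [402.0256 203.8457]
```

View pics/s2.png

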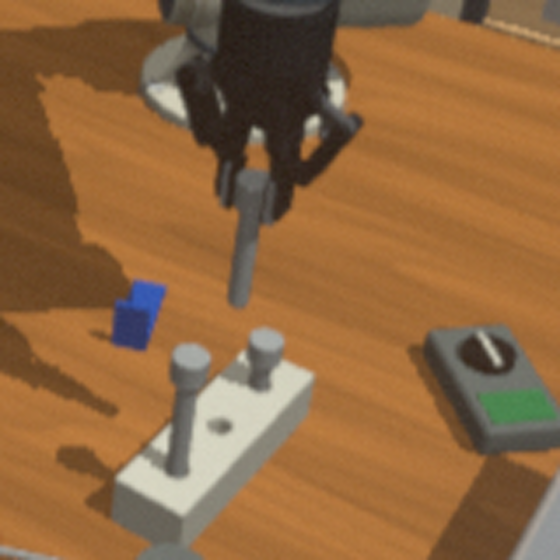

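```bash
python3 - <<'E'
from h import *
a=L("s2.pkl");p=np.array([.5379,.2457,.2495])
print((uc(a,p-[0,0,.084])-[330,150])*3.5+1.25,(uc(a,p+[0,0,.028])-[330,150])*3.5+1.25,(uc(a,p+[0,0,.006])-[330,150])*3.5+1.25)
u,v=(238-1.25)/3.5+330,(303-1.25)/3.5+150; print(pl(a,u,v,.1655))
u,v=(253-1.25)/3.5+330,(179-1.25)/3.5+150; print(pl(a,u,v,.2775))
cv2.imwrite("pics/s2b.png",cv2.resize(a["img"][190:245,380:430],None,fx=12,fy=12,interpolation=2))
E
```

```text
[236.6534 304.4726] [254.9235 179.0479] [251.1689 204.8238]
[0.5358 0.2457 0.1655]
[0.5386 0.2446 0.2775]
```

View pics/s2b.png

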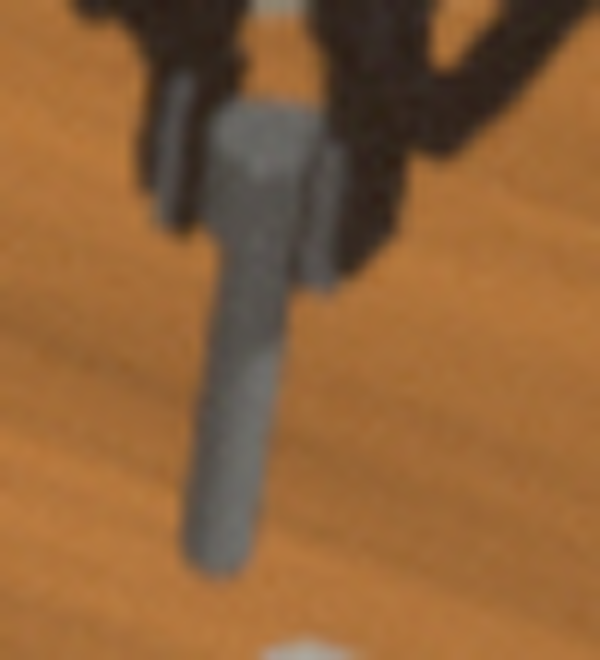

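```bash
python3 - <<'E'
from h import *
from station import sense
s=sense()
for p in([.6096,-.1157,.25],): print(*go(s,p,.25))
E
```

```text
[ 93.3583 356.3292  -1.8841] [-0.0016  0.0009 -0.3098]
```

Request:
{"op": "move_arm", "data": {
  "series": [
    [8, 25, -3, 0, 0, -0.03],
    [18, 65, -5, 0, 0, -0.07],
    [29, 110, -5, 0, 0, -0.11],
    [41, 155, -5, 0, 0, -0.15],
    [53, 200, -5, 0, 0, -0.19],
    [65, 245, -5, 0, 0, -0.23],
    [76, 290, -5, 0, 0, -0.27],
    [86, 325, -3, 0, 0, -0.3],
    [92, 350, -2, 0, 0, -0.31],
    [93.4, 356.3, -2, 0, 0, -0.31],
    [93.4, 356.3, -2, 0, 0, -0.31],
    [93.4, 356.3, -2, 0, 0, -0.31]
  ]
}}

```text
clock: 5.82
ee_pos: [0.61, -0.1146, 0.2508]
tcp_rot: [0.992, 0.125, 0.0, -0.001]
force: [-0.4, 0.4, -2.1]
width: 0.0265
```

```bash
python3 - <<'E'
from h import *
from station import *
s=sense();print(s["clock"],s["ee_pos"],s["force"],s["width"])
np.save("p3.npy",s["ee_pos"])
for n,x,y in(("scene",230,160),("top",310,110)):
    a=snapshot(n);pickle.dump(a,open(n+"3.pkl","wb"));cv2.imwrite(f"pics/{n}3.png",cv2.resize(a["img"][y:y+90,x:x+90],None,fx=7,fy=6,interpolation=2)[:, :])
    p=s["ee_pos"]; print((uc(a,p-[0,0,.084])-[x,y]),(uc(a,[.6096,-.1157,.115])-[x,y]))
E
```

```text
5.825 [ 0.61   -0.1146  0.2508] [-0.42    0.3839 -2.1233] 0.026465897226450943
[41.22   42.0497] [41.8579 56.5732]
[43.6674 43.5211] [42.6521 48.5691]
```

View pics/scene3.png

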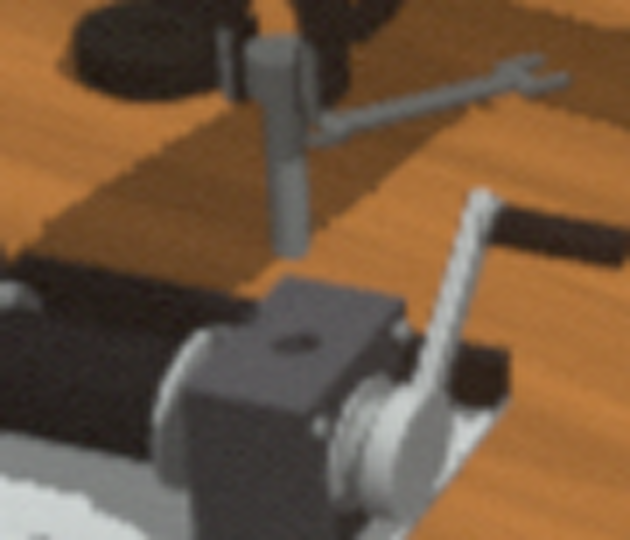

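View pics/top3.png

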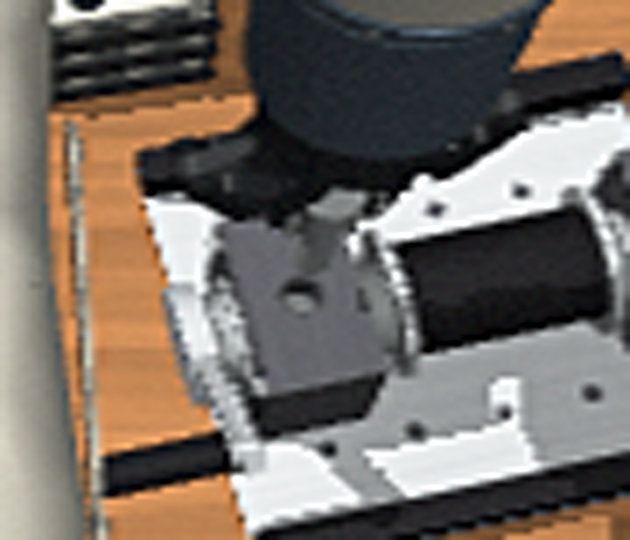

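Request:
{"op": "move_arm", "data": {
  "series": [
    [-0.4, 1, 10, 0, 0, 0],
    [-0.4, 1, 20, 0, 0, 0],
    [-0.4, 1, 30, 0, 0, 0],
    [-0.4, 1, 40, 0, 0, 0],
    [-0.4, 1, 46, 0, 0, 0],
    [-0.4, 1, 50, 0, 0, 0],
    [-0.4, 1, 53, 0, 0, 0],
    [-0.4, 1, 56, 0, 0, 0],
    [-0.4, 1, 59, 0, 0, 0],
    [-0.4, 1, 62, 0, 0, 0]
  ]
}}

```text
clock: 7.18
ee_pos: [0.61, -0.1166, 0.1888]
tcp_rot: [0.992, 0.125, 0.0, -0.001]
force: [0.6, -0.3, -2.4]
width: 0.0262
```

Request:
{"op": "move_arm", "data": {
  "series": [
    [0, 0, 3, 0, 0, 0],
    [0, 0, 6, 0, 0, 0],
    [0, 0, 9, 0, 0, 0],
    [0, 0, 12, 0, 0, 0],
    [0, 0, 14, 0, 0, 0],
    [0, 0, 14, 0, 0, 0]
  ]
}}

```text
clock: 7.92
ee_pos: [0.6099, -0.1165, 0.1747]
tcp_rot: [0.992, 0.125, 0.0, -0.001]
force: [0.8, -0.5, -1.5]
width: 0.0261
```

Request:
{"op": "move_arm", "data": {
  "series": [
    [0, 0, 0, 0, 0, 0],
    [0, 0, 0, 0, 0, 0],
    [0, 0, 0, 0, 0, 0],
    [0, 0, 0, 0, 0, 0],
    [0, 0, 0, 0, 0, 0],
    [0, 0, 0, 0, 0, 0]
  ],
  "grip": -1
}}

```text
clock: 8.68
ee_pos: [0.61, -0.1165, 0.1749]
tcp_rot: [0.992, 0.125, 0.0, -0.001]
force: [-0.6, 0.2, 0.5]
width: 0.0855
```

Request:
{"op": "move_arm", "data": {
  "series": [
    [0, 0, -10, 0, 0, 0],
    [0, 0, -30, 0, 0, 0],
    [0, 0, -55, 0, 0, 0],
    [0, 0, -80, 0, 0, 0],
    [0, 0, -90, 0, 0, 0],
    [0, 0, -90, 0, 0, 0]
  ]
}}

```text
clock: 9.43
ee_pos: [0.6102, -0.1166, 0.2654]
tcp_rot: [0.992, 0.125, 0.001, -0.001]
force: [-0.5, 0.3, -0.2]
width: 0.0852
```

```bash
python3 - <<'E'
from h import *
from station import *
s=sense();print(s["clock"],s["ee_pos"],s["force"],s["width"])
for n,x,y in(("scene",230,160),):
    a=snapshot(n);pickle.dump(a,open(n+"4.pkl","wb"));cv2.imwrite(f"pics/{n}4.png",cv2.resize(a["img"][y:y+90,x:x+90],None,fx=6,fy=6,interpolation=2)[:, :])
g=np.array([.6096,-.1157,.0]);gx=np.array([.969,.2474,0]);gy=np.array([-.2474,.969,0])
for X,Y,z in((-.120,.092,.26),(-.120,.092,.13),(-.107,.092,.13)):
    print(g+gx*X+gy*Y+[0,0,z],*go(s,g+gx*X+gy*Y+[0,0,z],.25))
E
```

```text
9.425 [ 0.6102 -0.1166  0.2654] [-0.493   0.2692 -0.2135] 0.08516973150342864
[ 0.4706 -0.0562  0.26  ] [-120.3557  -93.0612    5.3211] [-0.0017 -0.0023  0.0002]
[ 0.4706 -0.0562  0.13  ] [-120.6494  -92.8407  135.3206] [-0.0017 -0.0023  0.0002]
[ 0.4832 -0.053   0.13  ] [-107.6483  -92.8372  135.35  ] [-0.0017 -0.0023  0.0002]
```

View pics/scene4.png

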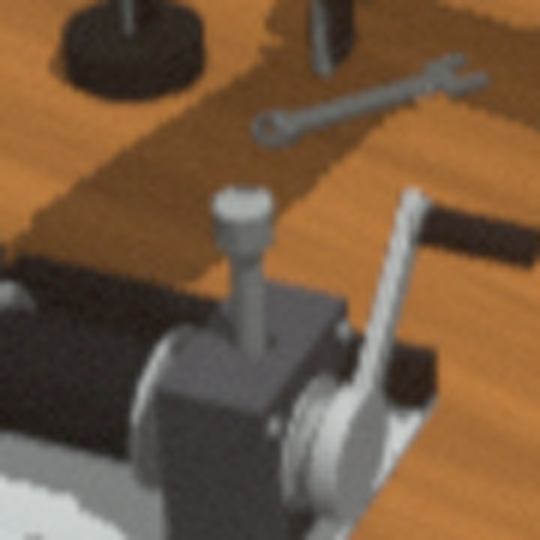

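Request:
{"op": "move_arm", "data": {
  "series": [
    [-30, -23, 0, 0, 0, 0],
    [-65, -49, 0, 0, 0, 0],
    [-98, -73, 0, 0, 0, 0],
    [-126, -93, 0, 0, 0, 0],
    [-126, -93, 30, 0, 0, 0],
    [-126, -93, 70, 0, 0, 0],
    [-126, -93, 110, 0, 0, 0],
    [-126, -93, 130, 0, 0, 0],
    [-126, -93, 135, 0, 0, 0],
    [-126, -93, 135, 0, 0, 0]
  ],
  "grip": 1
}}

```text
clock: 10.72
ee_pos: [0.4649, -0.0576, 0.13]
tcp_rot: [0.992, 0.125, 0.0, -0.001]
force: [-0.4, 0.6, -0.4]
width: 0.0
```

```bash
python3 - <<'E'
from h import *
from station import *
s=sense();print(s["clock"],s["ee_pos"],s["force"],s["width"])
for n,x,y in(("scene",230,160),("top",300,120)):
    a=snapshot(n);pickle.dump(a,open(n+"5.pkl","wb"));cv2.imwrite(f"pics/{n}5.png",cv2.resize(a["img"][y:y+90,x:x+110],None,fx=6,fy=6,interpolation=2)[:, :])
E
```

```text
10.725 [ 0.4649 -0.0576  0.13  ] [-0.3752  0.5555 -0.3618] 6.816136050795437e-06
```

View pics/scene5.png

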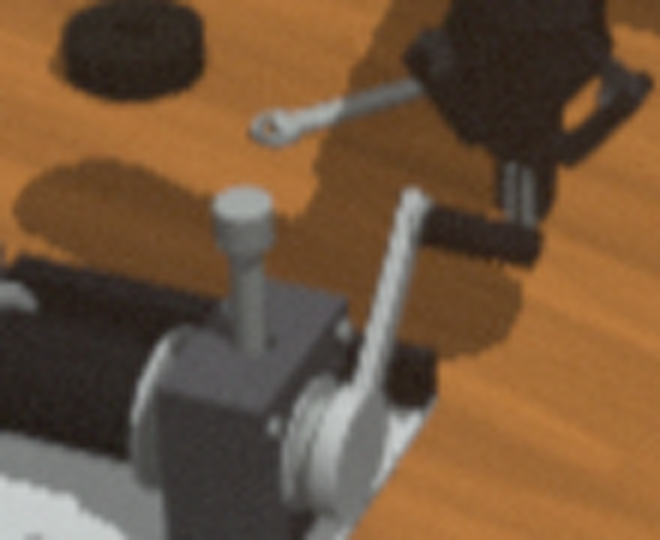

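View pics/top5.png

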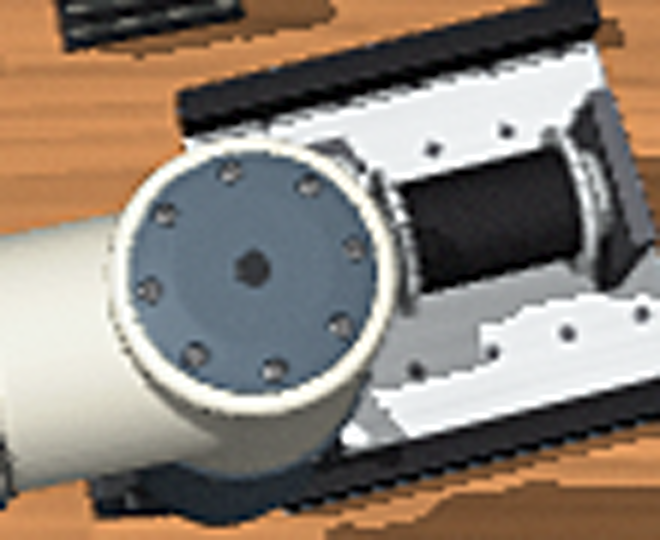

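Request:
{"op": "move_arm", "data": {
  "series": [
    [6, 0, 0, 0, 0, 0],
    [12, 0, 0, 0, 0, 0],
    [16, 0, 0, 0, 0, 0],
    [19, 0, 0, 0, 0, 0],
    [20, 0, 0, 0, 0, 0],
    [20, 0, 0, 0, 0, 0]
  ]
}}

```text
clock: 11.58
ee_pos: [0.4843, -0.0526, 0.1299]
tcp_rot: [0.992, 0.125, 0.0, -0.001]
force: [-0.5, -0.5, 0.5]
width: -0.0001
```

```bash
python3 - <<'E'
import numpy as np
t0=.75
for k in range(0,40,2):
    t=t0-k*.025
    print(k,round(t,3),round(118*(np.sin(t0)-np.sin(t)),1),round(-118*(np.cos(t)-np.cos(t0)),1))
E
```

```text
0 0.75 0.0 -0.0
2 0.7 4.4 -3.9
4 0.65 9.0 -7.6
6 0.6 13.8 -11.1
8 0.55 18.8 -14.3
10 0.5 23.9 -17.2
12 0.45 29.1 -19.9
14 0.4 34.5 -22.3
16 0.35 40.0 -24.5
18 0.3 45.6 -26.4
20 0.25 51.2 -28.0
22 0.2 57.0 -29.3
24 0.15 62.8 -30.3
26 0.1 68.7 -31.1
28 0.05 74.5 -31.5
30 0.0 80.4 -31.7
32 -0.05 86.3 -31.5
34 -0.1 92.2 -31.1
36 -0.15 98.1 -30.3
38 -0.2 103.9 -29.3
```

Request:
{"op": "move_arm", "data": {
  "series": [
    [2, 0, -1.7, 0, 0, 0],
    [4.4, 0, -3.9, 0, 0, 0],
    [6.7, 0, -5.8, 0, 0, 0],
    [9, 0, -7.6, 0, 0, 0],
    [11.4, 0, -9.4, 0, 0, 0],
    [13.8, 0, -11.1, 0, 0, 0],
    [16.3, 0, -12.7, 0, 0, 0],
    [18.8, 0, -14.3, 0, 0, 0],
    [21.3, 0, -15.8, 0, 0, 0],
    [23.9, 0, -17.2, 0, 0, 0],
    [26.5, 0, -18.6, 0, 0, 0],
    [29.1, 0, -19.9, 0, 0, 0],
    [31.8, 0, -21.1, 0, 0, 0],
    [34.5, 0, -22.3, 0, 0, 0]
  ]
}}

```text
clock: 13.32
ee_pos: [0.518, -0.0439, 0.1524]
tcp_rot: [0.992, 0.125, 0.0, -0.001]
force: [-2.2, 0.4, 2.6]
width: -0.0004
```

```bash
python3 - <<'E'
from h import *
from station import *
s=sense();print(s["clock"],s["ee_pos"],s["force"],s["width"])
for n,x,y in(("scene",230,160),):
    a=snapshot(n);pickle.dump(a,open(n+"6.pkl","wb"));cv2.imwrite(f"pics/{n}6.png",cv2.resize(a["img"][y:y+90,x:x+110],None,fx=6,fy=6,interpolation=2)[:, :])
E
```

```text
13.325 [ 0.518  -0.0439  0.1524] [-2.192   0.3662  2.5963] -0.0003791535028977776
```

View pics/scene6.png

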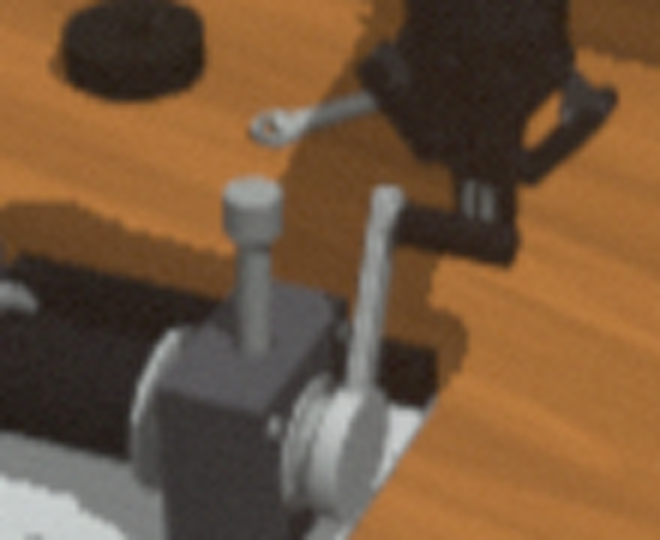

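Request:
{"op": "move_arm", "data": {
  "series": [
    [1.4, 0, -0.6, 0, 0, 0],
    [2.7, 0, -1.1, 0, 0, 0],
    [4.1, 0, -1.7, 0, 0, 0],
    [5.5, 0, -2.2, 0, 0, 0],
    [6.9, 0, -2.7, 0, 0, 0],
    [8.3, 0, -3.2, 0, 0, 0],
    [9.7, 0, -3.7, 0, 0, 0],
    [11.1, 0, -4.1, 0, 0, 0],
    [12.5, 0, -4.5, 0, 0, 0],
    [13.9, 0, -4.9, 0, 0, 0],
    [15.3, 0, -5.3, 0, 0, 0],
    [16.7, 0, -5.7, 0, 0, 0]
  ]
}}

```text
clock: 14.88
ee_pos: [0.534, -0.0399, 0.158]
tcp_rot: [0.992, 0.125, 0.0, -0.001]
force: [-2.5, 0.6, 1.3]
width: 0.0002
```

```bash
python3 - <<'E'
from h import *
from station import *
s=sense();print(s["clock"],s["ee_pos"],s["force"],s["width"])
for n,x,y in(("scene",230,160),):
    a=snapshot(n);pickle.dump(a,open(n+"7.pkl","wb"));cv2.imwrite(f"pics/{n}7.png",cv2.resize(a["img"][y:y+90,x:x+110],None,fx=6,fy=6,interpolation=2)[:, :])
E
```

```text
14.875 [ 0.534  -0.0399  0.158 ] [-2.5441  0.5634  1.3052] 0.0002129089580807984
```

View pics/scene7.png

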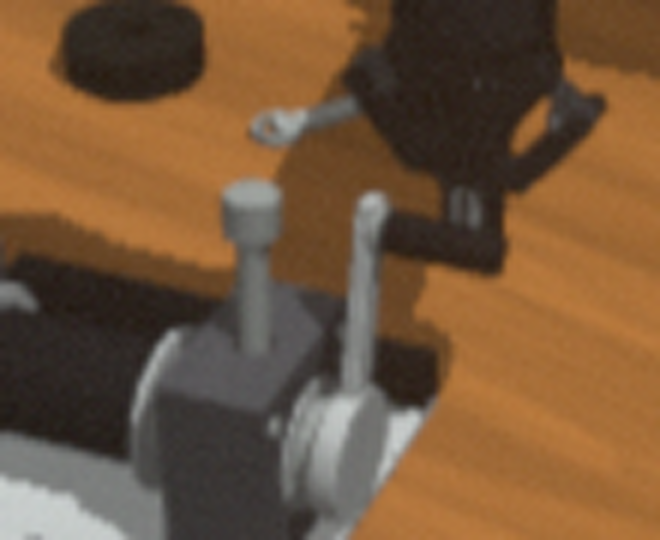

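Request:
{"op": "move_arm", "data": {
  "series": [
    [1.2, 0, -0.3, 0, 0, 0],
    [2.3, 0, -0.6, 0, 0, 0],
    [3.5, 0, -0.8, 0, 0, 0],
    [4.6, 0, -1.1, 0, 0, 0],
    [5.8, 0, -1.3, 0, 0, 0],
    [7, 0, -1.5, 0, 0, 0],
    [8.1, 0, -1.7, 0, 0, 0]
  ]
}}

```text
clock: 15.8
ee_pos: [0.5419, -0.0379, 0.1597]
tcp_rot: [0.992, 0.125, 0.0, -0.001]
force: [-1.2, -0.4, 1.3]
width: 0.0001
```

```bash
python3 - <<'E'
from h import *
from station import *
s=sense();print(s["clock"],s["ee_pos"],s["force"],s["width"])
for n,x,y in(("scene",230,160),):
    a=snapshot(n);pickle.dump(a,open(n+"8.pkl","wb"));cv2.imwrite(f"pics/{n}8.png",cv2.resize(a["img"][y:y+90,x:x+110],None,fx=6,fy=6,interpolation=2)[:, :])
E
```

```text
15.8 [ 0.5419 -0.0379  0.1597] [-1.2442 -0.3788  1.2762] 0.00014258625557519907
```

View pics/scene8.png

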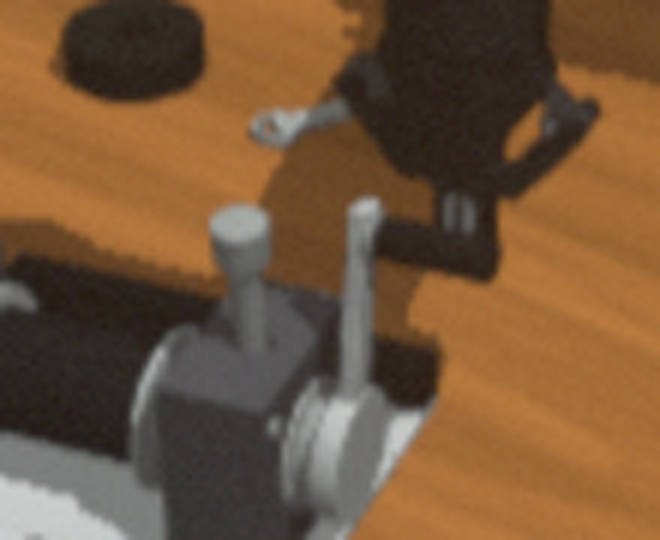

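Request:
{"op": "move_arm", "data": {
  "series": [
    [0.9, 0, -0.2, 0, 0, 0],
    [1.8, 0, -0.3, 0, 0, 0],
    [2.7, 0, -0.4, 0, 0, 0],
    [3.6, 0, -0.6, 0, 0, 0],
    [4.5, 0, -0.7, 0, 0, 0],
    [4.5, 0, -0.7, 0, 0, 0]
  ]
}}

```text
clock: 16.6
ee_pos: [0.5462, -0.0368, 0.1604]
tcp_rot: [0.992, 0.125, 0.0, -0.001]
force: [-1.1, -0.2, 0.4]
width: -0.0001
```

```bash
python3 - <<'E'
from h import *
from station import *
s=sense();print(s["clock"],s["ee_pos"],s["force"],s["width"])
for n,x,y in(("scene",230,160),):
    a=snapshot(n);pickle.dump(a,open(n+"9.pkl","wb"));cv2.imwrite(f"pics/{n}9.png",cv2.resize(a["img"][y:y+90,x:x+110],None,fx=6,fy=6,interpolation=2)[:, :])
E
```

```text
16.6 [ 0.5462 -0.0368  0.1604] [-1.0906 -0.1799  0.3659] -0.00011747481413417492
```

View pics/scene9.png

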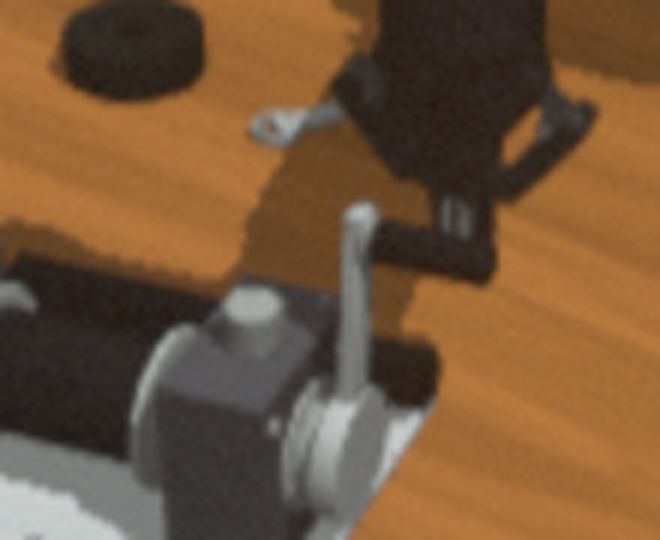

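The pin has dropped; its head is at about (253,305) in the crop, seemingly on the block. I'll back off and measure it.

Request:
{"op": "move_arm", "data": {
  "series": [
    [-5, 0, 0, 0, 0, 0],
    [-20, 0, 0, 0, 0, 0],
    [-30, 0, -10, 0, 0, 0],
    [-40, 0, -40, 0, 0, 0],
    [-60, -30, -80, 0, 0, 0],
    [-90, -80, -90, 0, 0, 0],
    [-110, -130, -90, 0, 0, 0],
    [-110, -150, -90, 0, 0, 0],
    [-110, -150, -90, 0, 0, 0]
  ]
}}

```text
clock: 17.77
ee_pos: [0.4017, 0.0817, 0.2516]
tcp_rot: [0.992, 0.126, 0.001, -0.001]
force: [0.2, -0.8, 0.4]
width: 0.0002
```

```bash
python3 - <<'E'
from h import *
from station import *
s=sense();print(s["clock"],s["ee_pos"],s["force"],s["width"])
for n,x,y in(("scene",250,190),("top",325,130)):
    a=snapshot(n);pickle.dump(a,open(n+"10.pkl","wb"));cv2.imwrite(f"pics/{n}10.png",cv2.resize(a["img"][y:y+50,x:x+60],None,fx=12,fy=12,interpolation=2)[:, :]);cv2.imwrite(f"pics/{n}10f.png",a["img"])
    print((uc(a,[.6096,-.1157,.137])-[x,y]+.5)*12,(uc(a,[.6096,-.1157,.115])-[x,y]+.5)*12)
E
```

```text
17.775 [0.4017 0.0817 0.2516] [ 0.1561 -0.7879  0.3637] 0.00021207174880786883
[264.1389 250.8192] [268.295 324.878]
[344.5902 324.4347] [337.8253 348.8291]
```

View pics/scene10.png

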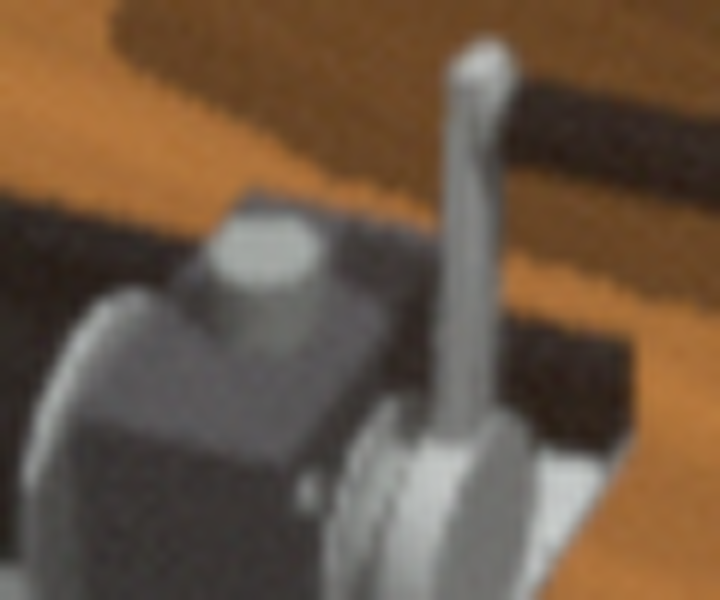

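View pics/top10.png

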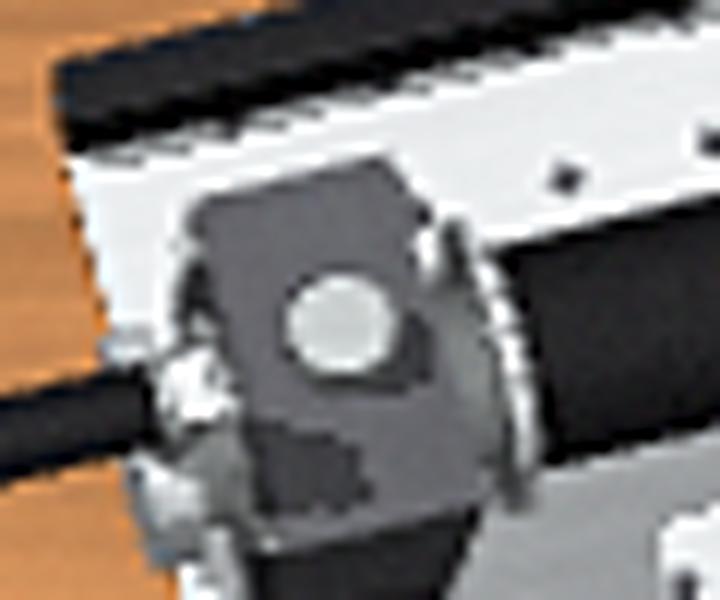

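```bash
python3 - <<'E'
from h import *
for n,x,y,pts in(("scene",250,190,[(266,250),(150,380),(250,260)]),("top",325,130,[(340,325),(280,230),(430,460)])):
    a=L(n+"10.pkl")
    for u,v in pts:
        u,v=(u+.5)/12-.5+x,(v+.5)/12-.5+y; z=a["z_map"][round(v),round(u)]; o,d=ray(a,round(u),round(v)); print(n,o+d*z)
E
```

```text
scene [ 0.6104 -0.1131  0.14  ]
scene [ 0.6437 -0.1235  0.1163]
scene [ 0.6165 -0.1154  0.139 ]
top [ 0.6077 -0.1149  0.1382]
top [ 0.6418 -0.1011  0.1136]
top [ 0.5793 -0.139   0.1127]
```

View pics/scene10f.png

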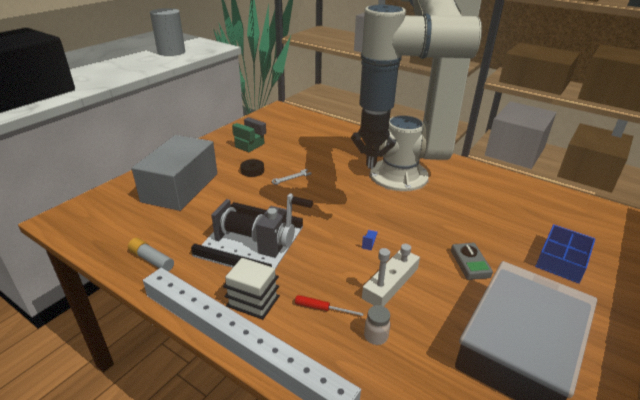

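```bash
python3 - <<'E'
from h import *
for n in("scene","top"):
    a=L(n+"10.pkl"); H,W=a["z_map"].shape; f=200/np.tan(np.radians(a["fov_y"])/2)
    v,u=np.mgrid[:H,:W]; z=a["z_map"]; c=np.stack([(u-a["cx"])/f*z,(v-a["cy"])/f*z,z],-1)
    w=c@a["extrinsics"][:3,:3].T+a["extrinsics"][:3,3]
    dx,dy=w[...,0]-.6096,w[...,1]+.1157; X=.969*dx+.2474*dy;Y=-.2474*dx+.969*dy; r=np.hypot(X,Y)
    hd=(r<.010)&(w[...,2]>.12)&(z>0); bl=(abs(X)<.045)&(abs(Y)<.023)&(r>.02)&(abs(w[...,2]-.115)<.01)
    for m in(hd,bl): print(n,m.sum(),np.median(w[m][:,2]),w[m][:,2].mean(),w[m][:,2].std())
E
```

```text
scene 26 0.1372132607586798 0.13699205021175354 0.003135656486772387
scene 169 0.1160888555077847 0.1160169908818288 0.0017581290354044589
top 29 0.13824898068259173 0.138866094312023 0.0027832538148473153
top 268 0.11613591548330471 0.11601954007783542 0.002056954305918897
```

```bash
python3 -c "
from station import *
print(hand_in())"
```

```text
the job is handed in; nothing more can be done
None
```

The lock pin is through the shaft and fully home, as far as my checks can tell, and I handed the job in at about 18 s of the 64 s allowed. `hand_in()` gave no verdict.

**What I did:** I took the middle-length pin from the centre hole of the rack by its head and stood it in the guide hole. Then I pushed the crank handle round its arc with the closed fingers. At roughly 0.14 rad short of upright the pin dropped through, and the arm backed off clear.

**Last checks:**
- **Pin depth:** averaged over the head and the block top, the head stands 21.0 mm (scene camera) and 22–23 mm (top camera) above the block. Fully down would be 22 mm. Single-pixel depth readings disagreed by up to about 3 mm, which is depth noise, so I relied on the averages and did not press on the head.
- **Pin position:** the head lined up with the guide axis to about 1 mm in both pictures.
- **Forces:** about 3 N at most at the push checks, with no sign of contact left after backing off.
- **Other things:** the short and long pins are still in the rack, and nothing on the bench looks moved in the final scene picture. I did not measure their positions.

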